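# Roll the blue marble up to its viewing seat

### The job

Two glass marbles lie at the bottom of the sloping two-lane marble rest. With the fingertips, gently push the blue one up its lane and past the brass-marked edge at the top, so that it drops into the black seat in front of the white end stop and does not roll back when you take the hand away. Only push it, never lift it; leave the amber marble where it lies, and do not disturb the jar, the brass mould or the paddle.

Things in the scene. Friction and masses are not known exactly. Their poses are not given: they have to be found in the camera images.
- blue_marble: Cobalt blue glass marble with white spots, a ball of 44 mm diameter, about 95 g, slippery and free to roll. Origin at its centre (its axes turn as it rolls). It starts at the bottom of one of the two lanes, resting on the lane floor against the low lip (centre at tray x = -80 mm, 22 mm above the floor).
- amber_marble: Amber glass marble with yellow spots, 44 mm diameter, origin at its centre. It lies at the bottom of the other lane and must stay there.
- tray: Fixed sloping tray, aluminium floor 215 x 146 mm on a wooden stand, two lanes. Origin: middle of the floor's upper surface, 55 mm above the table. x points up the slope along the lanes (0.14 rad above level), z normal to the floor. Lane centres at y = +42 and -42 mm. Lanes 40 mm wide, dark walls 10 mm high, 6 thick. At the low end a lip 10 mm high, x = -105 to -99 mm.
- edge_left (a point): Edge at the top of the left lane (tray x = 55, y = +42 mm, on the lane floor), marked by a brass strip: here the floor steps down 6 mm into the black seat. A marble let go before its centre has passed this edge rolls back to the bottom; beyond it, it drops into the seat and stays by itself.
- edge_right (a point): The same edge in the right lane: tray x = 55, y = -42 mm, on the lane floor.
- seat_left (a point): Where the centre of a seated marble lies in the left lane (to 2 mm): tray x = 71, y = +42, z = 16 mm, in the black seat (floor 6 mm below the lane's) between the edge and the white end stop. The stop crosses both lanes, rises 30 mm above the lane floor, its face at tray x = 94.5 mm.
- seat_right (a point): The same seat in the right lane: tray x = 71, y = -42, z = 16 mm.
- jar: Bystander: pale glass jar with paper label and white lid, 56 mm diameter, 85 mm tall, standing on the table left of the tray (its +y side). Origin at the centre of its underside.
- mould: Bystander: brass mould cup, 60 mm across the rim, 60 mm tall, standing on the table right of the tray (its -y side). Origin at the centre of its underside.
- paddle: Bystander: black graphite paddle lying on the table beyond the tray's high end, blade 80 x 60 x 12 mm, wooden handle of 12 mm diameter, about 190 mm long in all, along its x. Origin at the underside, where blade and handle meet.
Mind the look-alikes: they are no part of the job. There is more than one size of the blue_marble; the job needs the smallest.

How it is judged (in metres and radians):
On the way, in this order (a step that is already met when the one before it is completed fails the run):
1. the blue marble rolls up the lane along its floor, past the middle (x of blue_marble in the frame of tray between -0.02 and 0.035 m and z of blue_marble in the frame of tray between 0.018 and 0.027 m).
2. the blue marble lies in the seat beyond the edge (x of blue_marble in the frame of tray between 0.064 and 0.079 m and z of blue_marble in the frame of tray between 0.012 and 0.0195 m), for 0.2 s.
At the end, for the whole second after the job is handed in: The blue marble rests in the black seat between the step and the white stop (centre at tray x 64 to 79 mm, z 12 to 19.5 mm, slower than 20 mm/s), and the amber marble lies at the bottom of its lane (within 10 mm) (all of step 2 and linear speed of blue_marble below 0.02 m/s and x of amber_marble in the frame of tray between -0.09 and -0.07 m and z of amber_marble in the frame of tray between 0.018 and 0.0255 m); the robot touches nothing.
It fails at once if the blue marble is lifted off its lane (centre more than 36 mm above the floor; rolling, it is at 22 mm) (z of blue_marble in the frame of tray above 0.036 m).
It fails at once if the blue marble is pressed hard (over 25 N) (contact force between the fingers and blue_marble above 25 N).
It fails at once if the amber marble is disturbed (moved more than 15 mm) (distance of amber_marble from where it was at the start of the episode above 0.015 m).
It fails at once if the jar, mould or paddle is disturbed (moved more than 20 mm) (distance of any of jar, mould, paddle from where it was at the start of the episode above 0.02 m).
It also fails if it takes over 38 s, if anything falls off the work surface, if the arm or the gripper's body presses on something with over 40 N, if the wrist force passes 120 N, or if a joint passes its speed limit or range.

### The arm

A 7-joint arm with a two-finger parallel gripper is mounted at the origin on the work surface. World frame = base frame: x ahead of the robot, y to its left, z up, the work surface at z = 0. Lengths are in mm, angles in degrees, forces in N, time in s.
With the tool pointing down it reaches from about 425 to 800 mm from the base axis. Payload 8.3 kg.
Tool frame: the origin (TCP) lies on the centre line of the jaws, within the pads' length; the fingertips stand 19 mm ahead of it and the grasp point (between the pads) is the TCP; y points along the fingers, x is the direction in which the jaws open and shut, and the axes are right-handed (so a half turn about y gives the same grasp; the last joint's range is limited). The gripper opens to 85 mm and grips with 20 to 120 N. Pads are 22 mm wide; open, the fingers measure 114 mm over their backs; the gripper's body (76 mm by 85 mm) begins 54 mm behind the grasp point. The pads swing forward as they close: fully open they stand 13 mm farther back than shut.
Start: joints at [72.771, 21.967, 0.94, 78.501, -0.361, 79.538, -2.664], TCP at [147.268, -607.383, 214.679] pointing down, gripper open.
Joint ranges: [-169.22, 169.22], [-14.56, 117.87], [-87.37, 89.26], [10.42, 133.3], [-82.24, 262.24], [0.94, 117.77], [-172.7, 172.7]. Speed limits (degrees/s): [136.94, 136.94, 172.46, 172.46, 180, 180, 180].

### API

Orientations are given as a 3x3 rotation matrix whose columns are the frame's x, y, z axes.
In Python, from station import sensors, imaging, finish_job gives the robot as it stands.
- The arm moves only by the tool servo_tool, never from a script. Its argument "targets" is a list that holds one entry, the list of rows, each a list of 7 numbers: the shift along the tool's x, y, z in cm, then the turn, a rotation vector about the tool's x, y, z in degrees, then the opening, from -1 (shut) to 1 (fully open), so that 0 is half open. A call has 1 to 5 rows; each row is the pose to reach, as a shift and turn from the pose measured when the call began, along the tool's axes at that moment; what a row does not reach only later rows make up. A row lasts 1/10 s, in which the tool goes at most 50 mm and 8.59 degrees, less where a joint would pass 70% of its speed; a pose out of reach is approached as far as the arm can. A call with a gripper value outside its range is refused whole. The fingers move at their own pace and stop on an object; "force" is the grip in N (left out, the last holds). Time passes only in rows, so rows that repeat a pose let the fingers close. It gives the time, the measured TCP pose, the force and the opening at its end, in the units of the state.
- sensors.observe(): the state, without advancing time (a new reading comes with each control period).
- imaging.get_image(name): name is "scene" or "top" or "wrist"; returns a dict with "color" (420x560x3 uint8, blue, green, red), "depth" (420x560 float32, mm along the optical axis (not along the pixel's ray), 0 where there is no reading), "vfov" (degrees; the focal length in pixels is half the picture's height over the tangent of half this angle, whatever the lens; pixels are square), "cx", "cy" (the principal point, pixels), "camera_from_world" (4x4, takes a point from world to camera coordinates). Camera axes: x right, y up, looking along -z (the intrinsics and any distortion apply to the point x, -y, -z); pixel columns grow to the right and rows downward; lengths in mm; the calibration is good to about 2 mm. A picture is of the moment at which its call begins.
- finish_job(): hands the job in, once; it reports no verdict.
The state is a dict: "clock": time; "joint_positions": joint angles; "joint_velocities": joint speeds; "joint_efforts": joint torques, N m; "ee_pos": TCP position; "tool_rot": TCP orientation; "wrist_force": force on the tool from outside, world axes, zero at the start; "wrist_torque": the same for the moment, N m; "grip_width": finger opening in mm.
Only numpy, scipy, OpenCV 4.12 (cv2) and the standard library are available. Lean on these libraries where they do the work, as an engineer would, in place of code of your own. Each camera call takes 0.05 s, during which the arm holds its last target. There are 200 camera calls.

## Working session

There is one attempt and no reset: what is moved stays moved. The work goes in short steps, Python scripts to look and compute and a tool call to move; the robot and the scene stay as the last step left them, time stands still between calls to the robot, and variables do not carry over. Pictures are saved under pics/ and viewed, about 8 in all and at most 12, crops included, and the job is handed in when it is done.

Besides the shell and the picture viewer there is one more tool, called after "Call:" as a command line: name --argument value ..., lists and objects as JSON in quotes. servo_tool: Moves the arm, as the interface text tells. Its arguments: {"type":"object","properties":{"targets":{"type":"array","items":{"type":"array","items":{"type":"array","items":{"type":"number"}}}},"force":{"type":"number"}},"required":["targets"]}

```bash
mkdir -p pics
cat > h.py <<'E'
import numpy as np, cv2
from station import sensors, imaging, finish_job
def grab(n):
    im=imaging.get_image(n); return im
def pts(im):
    d=im["depth"]; H,W=d.shape; f=H/2/np.tan(np.radians(im["vfov"])/2)
    v,u=np.mgrid[:H,:W]; 
    c=np.stack([(u-im["cx"])/f*d,-(v-im["cy"])/f*d,-d,np.ones_like(d)],-1)
    return (c@np.linalg.inv(im["camera_from_world"]).T)[...,:3]
E
python3 - <<'E'
from h import *
for n in ["scene","top"]:
    im=grab(n); cv2.imwrite(f"pics/{n}0.png",im["color"]); np.save(f"pics/{n}0.npy",im,allow_pickle=True)
    print(n,{k:v for k,v in im.items() if k not in("color","depth")})
print(sensors.observe())
E
```

```text
scene {'vfov': 49.06568345389021, 'cx': 277.7346449214267, 'cy': 221.13558982286364, 'camera_from_world': array([[ 1.19371175e-01,  9.92810860e-01,  8.78177516e-03,
        -1.13825285e+02],
       [-7.83634232e-01,  8.87821703e-02,  6.14845605e-01,
         3.83915246e+02],
       [ 6.09645728e-01, -8.02765417e-02,  7.88598607e-01,
        -1.24850653e+03],
       [ 0.00000000e+00,  0.00000000e+00,  0.00000000e+00,
         1.00000000e+00]])}
top {'vfov': 54.00069541910377, 'cx': 281.40724399202287, 'cy': 217.47835652224205, 'camera_from_world': array([[-2.39503466e-02, -9.99317951e-01,  2.81071947e-02,
         3.93573536e+01],
       [ 9.94784964e-01, -2.10346401e-02,  9.98018956e-02,
        -5.89225796e+02],
       [-9.91426010e-02,  3.03509047e-02,  9.94610259e-01,
        -8.54851719e+02],
       [ 0.00000000e+00,  0.00000000e+00,  0.00000000e+00,
         1.00000000e+00]])}
{'clock': 0.1, 'joint_positions': array([72.77202829, 22.01162087,  0.93915633, 78.55358393, -0.36127843,
       79.53869811, -2.66590217]), 'joint_velocities': array([ 0.07271326, -0.13257119,  0.10305431, -0.1784267 , -0.06853069,
       -0.0309815 ,  0.0352658 ]), 'joint_efforts': array([ 4.07298852e-03, -6.29128933e+01,  8.48114714e-01, -3.72757387e+01,
        1.68358785e-02,  1.04304368e-02,  1.13051287e-04]), 'ee_pos': array([ 147.13653053, -606.94544177,  213.77958228]), 'tool_rot': array([[ 2.35568126e-01, -4.41353233e-04,  9.71857738e-01],
       [-9.71856237e-01,  1.70802121e-03,  2.35568538e-01],
       [-1.76392257e-03, -9.99998444e-01, -2.65765357e-05]]), 'wrist_force': array([-0.72324621,  0.32725762, -0.67287091]), 'wrist_torque': array([ 0.01617454, -0.00311635,  0.03220604]), 'grip_width': 85.04015525233989}
```

View pics/scene0.png

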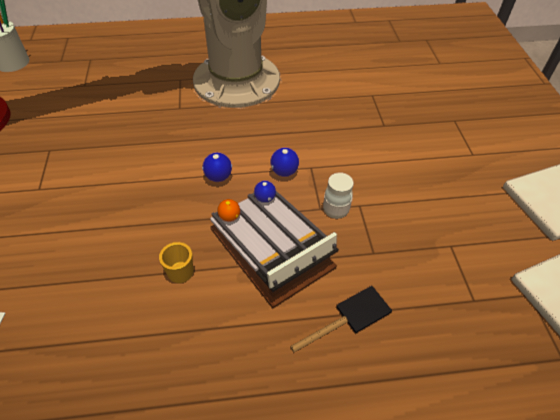

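View pics/top0.png

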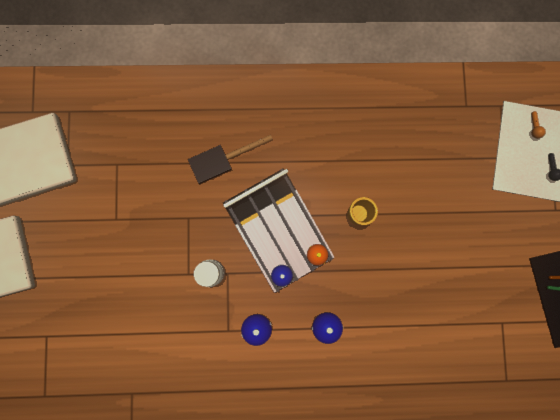

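Blue candidates, as top-view pixels:
- (282,275): the smaller one, in the tray's left lane.
- (256,329) and (328,327): larger, lying on the table.

The one in the lane fits the description. I'll measure the sizes and confirm with a crop.

```bash
cat > m.py <<'E'
from h import *
def ball_centres(im,kind):
    hsv=cv2.cvtColor(im["color"],cv2.COLOR_BGR2HSV)
    m=cv2.inRange(hsv,(110,120,40),(130,255,255)) if kind=="blue" else cv2.inRange(hsv,(5,220,190),(14,255,255))
    m=cv2.morphologyEx(m,cv2.MORPH_CLOSE,np.ones((5,5)))
    cs=[c for c in cv2.findContours(m,cv2.RETR_EXTERNAL,cv2.CHAIN_APPROX_NONE)[0] if cv2.contourArea(c)>80]
    return [(cv2.minEnclosingCircle(c),cv2.contourArea(c)) for c in cs],m
def fit(im,c,r):
    P=pts(im);v,u=np.mgrid[:420,:560];s=(np.hypot(u-c[0],v-c[1])<r*.85)&(im["depth"]>0)
    p=P[s];A=np.c_[2*p,np.ones(len(p))];x=np.linalg.lstsq(A,(p**2).sum(1),rcond=None)[0]
    return x[:3],np.sqrt(x[3]+x[:3]@x[:3])
E
python3 - <<'E'
from m import *
for n in ["top","scene"]:
    im=np.load(f"pics/{n}0.npy",allow_pickle=True).item()
    for k in ["blue","amber"]:
        for ((c,r),a) in ball_centres(im,k)[0]:
            x,R=fit(im,c,r); print(n,k,np.round(c),round(r,1),"centre",x.round(1),"R",R.round(1))
    P=pts(im)
    if n=="top":
        hsv=cv2.cvtColor(im["color"],cv2.COLOR_BGR2HSV)
        P=pts(im)
        # lane floors: bright, low sat inside tray
        z=P[...,2]; v,u=np.mgrid[:420,:560]
        w=(hsv[...,1]<60)&(hsv[...,2]>120)&(u>225)&(u<340)&(v>165)&(v<295)&(z>30)&(z<75)
        p=P[w]; nrm=None
        for _ in range(4):
            A=np.c_[p[:,:2],np.ones(len(p))];k=np.linalg.lstsq(A,p[:,2],rcond=None)[0];e=p[:,2]-A@k;p=p[abs(e)<3*max(1,np.std(e))]
        g=k[:2];print("plane",k,len(p),"slope",np.degrees(np.arctan(np.hypot(*g))),"yaw",np.degrees(np.arctan2(g[1],g[0])))
        # tray footprint (everything above z 30 in window)
        t=((z>28)&(z<110)&(u>215)&(u<345)&(v>160)&(v<300)).astype(np.uint8)
        cs=max(cv2.findContours(t,cv2.RETR_EXTERNAL,cv2.CHAIN_APPROX_NONE)[0],key=cv2.contourArea)
        q=P[cs[:,0,1],cs[:,0,0]][:,:2].astype(np.float32);print("footprint",cv2.minAreaRect(q))
        crop=cv2.resize(im["color"][165:350,180:390],None,fx=3,fy=3,interpolation=cv2.INTER_CUBIC);cv2.imwrite("pics/crop0.png",crop)
E
```

```text
top blue [256. 329.] 14.9 centre [358.   84.1  35.9] R 28.4
top blue [327. 328.] 15.1 centre [357.4 -63.2  35.5] R 28.7
top blue [282. 276.] 10.1 centre [468.8  29.9  71.2] R 17.6
top amber [318. 254.] 6.9 centre [510.1 -42.8  79.4] R 10.7
plane [  0.12367137   0.06819082 -16.42477133] 3472 slope 8.038455764607466 yaw 28.871783554299583
footprint ((561.590087890625, 32.753997802734375), (215.2445526123047, 146.1287384033203), 28.84178924560547)
scene blue [265. 191.] 10.7 centre [472.2  30.8  68.1] R 18.5
scene blue [217. 167.] 14.2 centre [359.9 -62.3  34.3] R 28.2
scene blue [284. 162.] 13.9 centre [360.9  85.1  34.7] R 27.9
scene amber [228. 208.] 9.2 centre [511.9 -42.6  71.2] R 16.3
```

View pics/crop0.png

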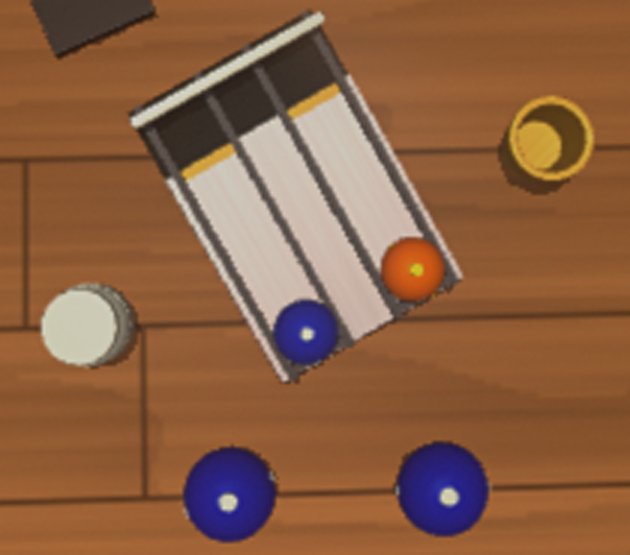

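The crop confirms it: the small blue ball is at crop (306,331), at the foot of the tray's left lane. That is 282,275 in the full picture. It measures about R 20, against R 28.5 for the two on the table. I'll bring the hand round to it with the fingers shut.

Call:
servo_tool --targets '[[[-1.6, 0, 4.2, 0, -3, 0, -1], [-3.2, 0, 8.4, 0, -6, 0, -1], [-4.8, 0, 12.6, 0, -9, 0, -1], [-6.4, 0, 16.8, 0, -12, 0, -1], [-8, 0, 21, 0, -15.2, 0, -1]]]' --force 20

```text
clock: 0.6
ee_pos: [333.5, -478.3, 213.6]
tool_rot: [[0.484, -0.001, 0.875], [-0.875, 0.002, 0.484], [-0.002, -1.0, 0.0]]
wrist_force: [-0.1, -0.4, 0.9]
grip_width: 12.3
```

```bash
cat > go.py <<'E'
from h import *; import sys
from scipy.spatial.transform import Rotation as R
yaw=np.radians(28.85);c,s=np.cos(yaw),np.sin(yaw)
Rt=np.array([[s,0,c],[-c,0,s],[0,-1,0]])
def st(t=None):
    o=sensors.observe();T=o["tool_rot"]
    print(round(o["clock"],2),o["ee_pos"].round(1),"grip",round(o["grip_width"],1),"F",o["wrist_force"].round(1),"j",o["joint_positions"].round(0))
    if t is not None: print("shift cm",(T.T@(np.array(t)-o["ee_pos"])/10).round(2),"turn",np.degrees(R.from_matrix(T.T@Rt).as_rotvec()).round(1))
if __name__=="__main__": st([float(a) for a in sys.argv[1:4]])
E
python3 go.py 500 -330 215
```

```text
0.6 [ 333.5 -478.3  213.6] grip 12.3 F [-0.1 -0.4  0.9] j [ 58.  17.  -8.  85.   2.  78. -11.]
shift cm [-4.92 -0.13 21.75] turn [-0.   0.1 -0.1]
```

Call:
servo_tool --targets '[[[-2.4, 0, 4.4, 0, 0, 0, -1], [-4.8, 0, 8.8, 0, 0, 0, -1], [-7.2, 0, 13.2, 0, 0, 0, -1], [-9.6, 0, 17.6, 0, 0, 0, -1], [-12, 0, 22, 0, 0, 0, -1]]]'

```text
clock: 1.1
ee_pos: [467.2, -266.9, 213.7]
tool_rot: [[0.484, -0.001, 0.875], [-0.875, 0.002, 0.484], [-0.003, -1.0, -0.0]]
wrist_force: [1.3, -0.5, 0.2]
grip_width: -0.2
```

```bash
python3 go.py 434 10.7 190
```

```text
1.1 [ 467.2 -266.9  213.7] grip -0.2 F [ 1.3 -0.5  0.2] j [ 41.  12. -17.  92.   4.  77. -38.]
shift cm [-25.89   2.44  10.53] turn [ 0.   0.1 -0.1]
```

Call:
servo_tool --targets '[[[-4.4, 0, 1.8, 0, 0, 0, -1], [-8.8, 0, 3.6, 0, 0, 0, -1], [-13.2, 0, 5.4, 0, 0, 0, -1], [-17.6, 0, 7.2, 0, 0, 0, -1], [-22, 0, 9, 0, 0, 0, -1]]]'

```text
clock: 1.6
ee_pos: [438.6, -29.0, 214.0]
tool_rot: [[0.484, -0.002, 0.875], [-0.875, 0.002, 0.484], [-0.002, -1.0, -0.001]]
wrist_force: [1.7, -0.1, 0.2]
grip_width: 0.1
```

```bash
python3 go.py 434 10.7 150
```

```text
1.6 [438.6 -29.  214. ] grip 0.1 F [ 1.7 -0.1  0.2] j [ 28.   0. -28. 105.  -0.  75. -61.]
shift cm [-3.69  6.41  1.52] turn [ 0.   0.1 -0.1]
```

Call:
servo_tool --targets '[[[-1.2, 1.5, 0.5, 0, 0, 0, -1], [-2.4, 3, 1, 0, 0, 0, -1], [-3.7, 4.5, 1.4, 0, 0, 0, -1], [-3.7, 6, 1.4, 0, 0, 0, -1], [-3.7, 6.4, 1.4, 0, 0, 0, -1]]]'

```text
clock: 2.1
ee_pos: [431.5, 10.5, 148.5]
tool_rot: [[0.485, -0.005, 0.875], [-0.875, 0.002, 0.485], [-0.004, -1.0, -0.003]]
wrist_force: [-0.5, 0.2, 0.6]
grip_width: 0.1
```

Run:
```python
from go import *
st([434,10.7,90])
a=grab("wrist")["color"]; im=grab("scene"); P=pts(im)
np.save("pics/scene1.npy",im,allow_pickle=True)
b=cv2.resize(im["color"][90:300,150:400],None,fx=2.4,fy=2.4)
cv2.imwrite("pics/w1.png",a); cv2.imwrite("pics/s1.png",b)
```

```text
2.1 [431.5  10.5 148.5] grip 0.1 F [-0.5  0.2  0.6] j [ 25.   3. -31. 111.   1.  67. -68.]
shift cm [0.13 5.85 0.24] turn [ 0.2  0.1 -0.2]
```

View pics/w1.png

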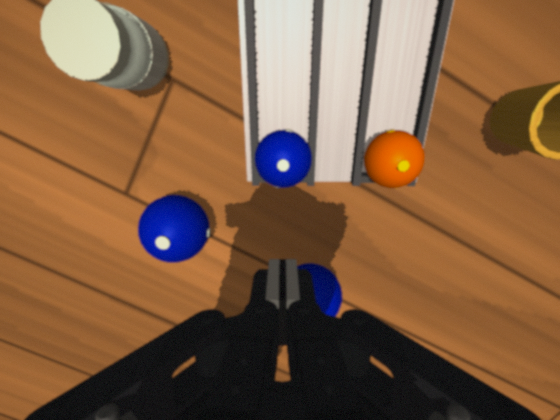

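View pics/s1.png

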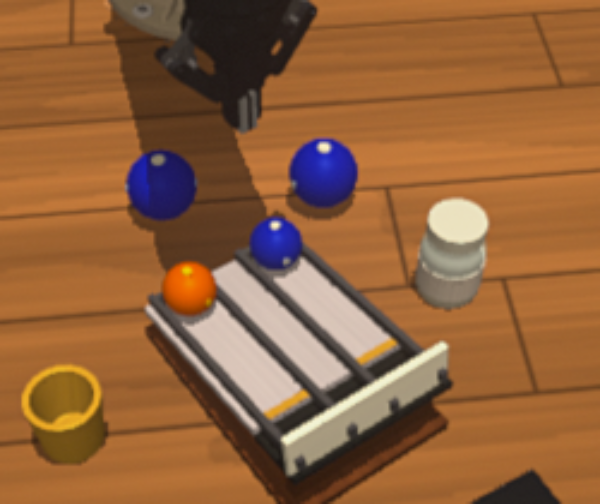

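Wrist view: the tips at (283,270) line up with the blue marble at (283,157) along the lane. In the scene view the lane behind the marble is clear. Next I'll check the fingertip height from depth.

Run:
```python
from go import *
im=np.load("pics/scene1.npy",allow_pickle=True).item();P=pts(im)
o=sensors.observe()["ee_pos"]
near=(np.hypot(P[...,0]-o[0],P[...,1]-o[1])<60)&(P[...,2]>90)&(P[...,2]<250)
q=P[near]; 
for lo in range(100,200,8):
    s=q[(q[:,2]>=lo)&(q[:,2]<lo+8)]-o
    if len(s): f=s[:,:2]@Rt[[0,1]][:,[2,0]]; print(lo-o[2],len(s),"fwd",f[:,0].min().round(),f[:,0].max().round(),"lat",f[:,1].min().round(),f[:,1].max().round())
print("tip min z",np.sort(q[:,2])[:5]-o[2])
```

```text
6.3711479553304 1 fwd 4.0 4.0 lat 6.0 6.0
14.3711479553304 19 fwd 5.0 13.0 lat -11.0 7.0
22.3711479553304 46 fwd -8.0 12.0 lat -13.0 13.0
30.3711479553304 55 fwd -6.0 14.0 lat -14.0 14.0
38.3711479553304 58 fwd -6.0 13.0 lat -14.0 15.0
46.3711479553304 44 fwd 2.0 13.0 lat -13.0 14.0
tip min z [13.38948718 15.98644743 16.2851049  17.5710272  17.85263922]
```

Run:
```python
from go import *
im=np.load("pics/scene1.npy",allow_pickle=True).item();P=pts(im)
o=sensors.observe()["ee_pos"];f=210/np.tan(np.radians(im["vfov"])/2)
for dz in (0,-6,-19):
    c=im["camera_from_world"]@np.r_[o+[0,0,dz],1]; print(dz,im["cx"]-f*c[0]/c[2],im["cy"]+f*c[1]/c[2],-c[2])
print(o); 
for v in range(128,156,2): print(v,[(P[v,u].round(0).astype(int).tolist(),im["color"][v,u].tolist()) for u in (250,253,256)])
```

```text
0 250.7050500060789 147.96929762787667 867.7232373335336
-6 250.82385252690023 150.31159662293697 872.4548289757179
-19 251.0768886975292 155.30043325772078 882.7066108671171
[432.36354811   9.99549474 149.62885204]
128 [([448, 10, 211], [25, 27, 36]), ([437, 16, 202], [47, 52, 58]), ([442, 21, 205], [58, 64, 70])]
130 [([447, 10, 206], [34, 38, 44]), ([442, 15, 202], [33, 38, 45]), ([438, 21, 197], [68, 74, 80])]
132 [([445, 10, 200], [70, 79, 86]), ([443, 15, 197], [40, 46, 53]), ([439, 21, 193], [68, 74, 80])]
134 [([444, 9, 194], [68, 76, 83]), ([443, 15, 193], [42, 46, 54]), ([440, 20, 190], [71, 78, 85])]
136 [([445, 9, 191], [68, 75, 82]), ([444, 15, 189], [42, 48, 55]), ([440, 20, 185], [78, 86, 93])]
138 [([446, 9, 187], [67, 73, 81]), ([445, 14, 186], [46, 51, 59]), ([438, 20, 178], [78, 84, 89])]
140 [([445, 9, 181], [65, 72, 79]), ([443, 14, 178], [47, 51, 59]), ([439, 20, 175], [78, 85, 96])]
142 [([445, 9, 176], [64, 70, 77]), ([443, 14, 174], [55, 60, 65]), ([438, 20, 169], [74, 85, 101])]
144 [([444, 8, 171], [71, 79, 89]), ([443, 14, 169], [56, 79, 115]), ([258, 32, -2], [50, 105, 169])]
146 [([266, 17, 1], [53, 102, 161]), ([265, 24, -1], [51, 104, 168]), ([266, 31, 0], [50, 102, 164])]
148 [([271, 16, -1], [53, 104, 169]), ([272, 23, -1], [53, 104, 168]), ([272, 30, -1], [54, 104, 169])]
150 [([277, 16, -1], [52, 107, 172]), ([278, 23, -1], [51, 102, 166]), ([277, 30, -3], [53, 103, 165])]
152 [([283, 15, -2], [49, 98, 155]), ([285, 22, -1], [52, 106, 169]), ([285, 29, -2], [53, 107, 172])]
154 [([290, 15, -2], [36, 68, 109]), ([292, 21, 0], [59, 118, 191]), ([291, 29, -2], [59, 118, 190])]
```

The depth puts the tips about 37 mm higher than the reported TCP implies. I'll repeat the check at rest with both cameras before going down.

```bash
cat > tip.py <<'E'
from go import *
def tip():
    for n in ("scene","top"):
        im=grab(n);P=pts(im);o=sensors.observe()["ee_pos"]
        s=(np.hypot(P[...,0]-o[0],P[...,1]-o[1])<25)&(P[...,2]>o[2]-45)&(P[...,2]<o[2]+120)
        q=P[s]; print(n,o.round(1),len(q), "lowest z",np.sort(q[:,2])[:6].round(0) if len(q) else None)
    st()
if __name__=="__main__": tip()
E
python3 tip.py
```

```text
scene [432.9   9.9 150.3] 826 lowest z [168. 168. 169. 169. 169. 170.]
top [433.2   9.9 150.7] 0 lowest z None
2.3 [433.2   9.9 150.7] grip -0.2 F [-0.6 -0.5  0.4] j [ 25.   2. -31. 111.   1.  67. -67.]
```

Run:
```python
from m import *; from go import *
im=grab("wrist");P=pts(im);st()
print("table",P[230,90],P[130,210].round(1),"lane floor",P[60,285].round(1))
for v in range(258,310,6): print(v,P[v,272].round(0),P[v,283].round(0),P[v,292].round(0))
for ((c,r),a) in ball_centres(im,"blue")[0]: print(np.round(c),r,*fit(im,c,r))
```

```text
2.35 [433.4   9.9 150.8] grip 0.0 F [-0.1 -0.5  0.1] j [ 25.   2. -31. 111.   1.  67. -67.]
table [297.44292198 166.2197162    2.54590331] [451.2  99.    0.6] lane floor [533.   63.2  55.1]
258 [360. -17.  -0.] [366. -27.   1.] [371. -36.   1.]
264 [441.  20. 178.] [443.  15. 177.] [446.  12. 177.]
270 [441.  20. 183.] [444.  15. 183.] [446.  12. 183.]
276 [441.  20. 188.] [443.  15. 187.] [445.  12. 188.]
282 [442.  20. 194.] [443.  15. 193.] [446.  12. 193.]
288 [441.  19. 197.] [443.  15. 196.] [445.  12. 196.]
294 [442.  19. 202.] [443.  15. 201.] [446.  12. 202.]
300 [442.  19. 207.] [443.  15. 204.] [445.  12. 205.]
306 [443.  19. 211.] [441.  14. 205.] [446.  13. 211.]
[316. 291.] 30.516489028930664 [ 519.95581114 -127.92329876  121.42808105] 172.4802370753336
[173. 230.] 34.74211883544922 [357.83216227  85.44731176  33.82250952] 30.728032917185843
[281. 160.] 28.2850284576416 [469.1981681   31.28252528  67.96709527] 20.551710230975353
```

The wrist camera agrees with the scene camera. It reads the table at 0–2 mm and the ball where expected, but the tips at about TCP z +18 mm, not −19. I'll trust the pictures, go down in stages and check the tips again.

Call:
servo_tool --targets '[[[0, 1.8, 0, 0, 0, 0, -1], [0, 3.6, 0, 0, 0, 0, -1], [0, 5.4, 0, 0, 0, 0, -1], [0, 7, 0, 0, 0, 0, -1], [0, 7, 0, 0, 0, 0, -1]]]'

```text
clock: 2.85
ee_pos: [432.3, 9.8, 79.7]
tool_rot: [[0.483, -0.003, 0.876], [-0.876, 0.002, 0.483], [-0.003, -1.0, -0.002]]
wrist_force: [-1.0, -0.1, -0.8]
grip_width: 0.1
```

```bash
python3 tip.py; python3 go.py 434 10.7 45
```

```text
scene [433.1   9.9  80.8] 679 lowest z [46. 78. 95. 96. 96. 98.]
top [433.7  10.   81.5] 0 lowest z None
2.95 [433.7  10.   81.5] grip 0.1 F [-0.4 -0.2  0.6] j [ 24.   7. -31. 116.   4.  58. -70.]
2.95 [433.7  10.   81.5] grip 0.1 F [-0.4 -0.2  0.6] j [ 24.   7. -31. 116.   4.  58. -70.]
shift cm [-0.04  3.65  0.06] turn [-0.   0.  -0.1]
```

Call:
servo_tool --targets '[[[0, 1, 0, 0, 0, 0, -1], [0, 2, 0, 0, 0, 0, -1], [0, 3, 0, 0, 0, 0, -1], [0, 3.9, 0, 0, 0, 0, -1], [0, 3.9, 0, 0, 0, 0, -1]]]'

```text
clock: 3.45
ee_pos: [432.5, 10.1, 41.0]
tool_rot: [[0.483, -0.003, 0.876], [-0.876, 0.002, 0.483], [-0.004, -1.0, -0.002]]
wrist_force: [-0.8, 0.0, -0.7]
grip_width: -0.1
```

Run:
```python
from go import *
im=grab("wrist");st();P=pts(im)
for v in range(150,290,8): print(v,P[v,272].round(0),P[v,283].round(0))
cv2.imwrite("pics/w2.png",im["color"])
im=grab("scene");cv2.imwrite("pics/s2.png",cv2.resize(im["color"][120:290,180:350],None,fx=3.5,fy=3.5))
```

```text
3.5 [433.   10.1  41.7] grip 0.2 F [-1.  -0.6  0.5] j [ 23.  11. -31. 118.   7.  53. -73.]
150 [484.  45.  47.] [487.  40.  47.]
158 [485.  44.  73.] [488.  40.  73.]
166 [483.  43.  78.] [486.  39.  79.]
174 [481.  41.  82.] [483.  38.  81.]
182 [479.  40.  83.] [481.  37.  85.]
190 [477.  39.  85.] [479.  35.  85.]
198 [474.  37.  86.] [476.  34.  86.]
206 [472.  36.  87.] [474.  33.  88.]
214 [470.  35.  89.] [471.  31.  87.]
222 [466.  33.  88.] [469.  30.  89.]
230 [463.  31.  87.] [466.  28.  89.]
238 [460.  30.  86.] [462.  26.  86.]
246 [455.  27.  82.] [458.  24.  84.]
254 [414.   9.   1.] [418.   2.   1.]
262 [440.  20.  65.] [443.  15.  65.]
270 [440.  20.  73.] [443.  15.  72.]
278 [441.  20.  80.] [443.  16.  80.]
286 [441.  19.  86.] [442.  15.  85.]
```

View pics/w2.png

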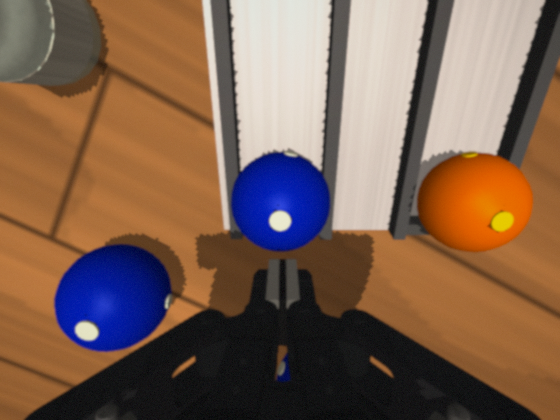

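View pics/s2.png

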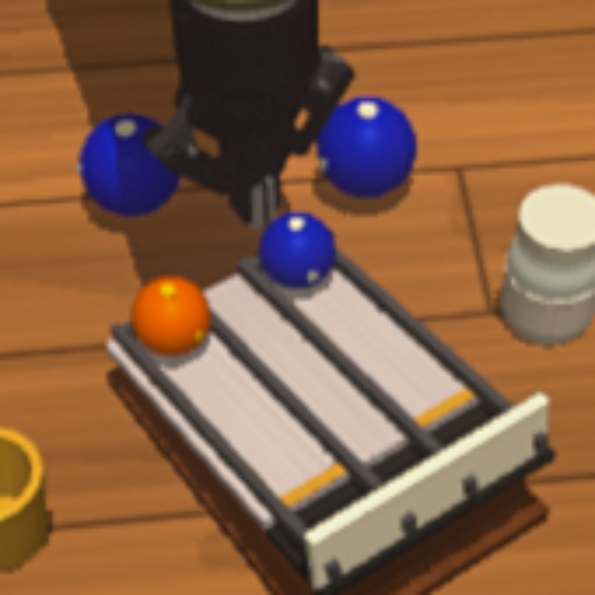

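The fingers are centred behind the blue marble, with the tip at wrist (283,260) and the marble at (281,200). The hand is clear of the amber one. I'll lower 3 mm and start a slow push along the slope.

Call:
servo_tool --targets '[[[0, 0.3, 0, 0, 0, 0, -1], [0, 0.25, 0.4, 0, 0, 0, -1], [0, 0.2, 0.8, 0, 0, 0, -1], [0, 0.13, 1.3, 0, 0, 0, -1], [0, 0.06, 1.8, 0, 0, 0, -1]]]'

```text
clock: 4.05
ee_pos: [449.8, 19.2, 41.9]
tool_rot: [[0.483, -0.001, 0.876], [-0.876, 0.002, 0.483], [-0.002, -1.0, 0.0]]
wrist_force: [0.2, 0.5, 0.2]
grip_width: -0.4
```

Call:
servo_tool --targets '[[[0, -0.07, 0.5, 0, 0, 0, -1], [0, -0.14, 1, 0, 0, 0, -1], [0, -0.21, 1.5, 0, 0, 0, -1], [0, -0.28, 2, 0, 0, 0, -1], [0, -0.35, 2.5, 0, 0, 0, -1]]]'

```text
clock: 4.55
ee_pos: [472.1, 31.4, 45.4]
tool_rot: [[0.483, -0.001, 0.876], [-0.876, 0.002, 0.483], [-0.002, -1.0, 0.0]]
wrist_force: [-0.4, -0.5, -0.7]
grip_width: 0.1
```

```bash
cat > chk.py <<'E'
from m import *; from go import *
O=np.array([561.6,32.8,55]);a=.14
T=np.c_[[np.cos(a)*c,np.cos(a)*s,np.sin(a)],[-s,c,0],[-np.sin(a)*c,-np.sin(a)*s,np.cos(a)]]
im=grab("wrist");st()
for k in("blue","amber"):
    for ((p,r),_) in ball_centres(im,k)[0]:
        if r<8: continue
        x,R_=fit(im,p,r);t=T.T@(x-O)
        if abs(t[0])<130 and abs(t[1])<75: print(k,np.round(p),"tray",t.round(1),"R",R_.round(1))
e=sensors.observe()["ee_pos"];print("tip front tray",(T.T@(e+[11*c,11*s,17]-O)).round(1))
E
python3 chk.py
```

```text
4.6 [472.9  31.9  45.7] grip 0.2 F [ 0.6 -0.1 -0.3] j [ 20.  16. -31. 112.  10.  55. -77.]
blue [281. 221.] tray [-42.3  42.2  23.7] R 20.8
amber [462. 295.] tray [-77.7 -40.2  26.5] R 18.0
tip front tray [-65.4  42.   17. ]
```

Call:
servo_tool --targets '[[[0, 0.0, 0.5, 0, 0, 0, -1], [0, 0.0, 1, 0, 0, 0, -1], [0, -0.05, 1.5, 0, 0, 0, -1], [0, -0.1, 2, 0, 0, 0, -1], [0, -0.17, 2.5, 0, 0, 0, -1]]]'

```text
clock: 5.1
ee_pos: [495.1, 44.2, 47.4]
tool_rot: [[0.483, 0.0, 0.875], [-0.875, 0.003, 0.483], [-0.002, -1.0, 0.001]]
wrist_force: [-0.4, 0.3, 0.2]
grip_width: -0.1
```

```bash
python3 chk.py
```

```text
5.15 [495.9  44.7  47.7] grip -0.0 F [ 1.3  0.1 -0.1] j [ 18.  18. -31. 109.  11.  56. -79.]
blue [282. 222.] tray [-15.9  42.2  23.6] R 21.0
amber [452. 339.] tray [-49.8 -34.   70.8] R 37.7
tip front tray [-39.1  42.2  15.3]
```

Call:
servo_tool --targets '[[[0, -0.07, 0.5, 0, 0, 0, -1], [0, -0.14, 1, 0, 0, 0, -1], [0, -0.21, 1.5, 0, 0, 0, -1], [0, -0.28, 2, 0, 0, 0, -1], [0, -0.35, 2.5, 0, 0, 0, -1]]]'

```text
clock: 5.65
ee_pos: [518.1, 57.0, 51.3]
tool_rot: [[0.484, 0.001, 0.875], [-0.875, 0.003, 0.484], [-0.002, -1.0, 0.002]]
wrist_force: [-0.5, -0.7, -0.1]
grip_width: 0.1
```

Call:
servo_tool --targets '[[[0, -0.07, 0.5, 0, 0, 0, -1], [0, -0.14, 1, 0, 0, 0, -1], [0, -0.21, 1.5, 0, 0, 0, -1], [0, -0.28, 2, 0, 0, 0, -1], [0, -0.35, 2.5, 0, 0, 0, -1]]]'

```text
clock: 6.15
ee_pos: [540.3, 69.3, 54.9]
tool_rot: [[0.484, 0.001, 0.875], [-0.875, 0.003, 0.484], [-0.002, -1.0, 0.002]]
wrist_force: [0.3, 0.2, 0.1]
grip_width: 0.2
```

```bash
python3 chk.py
```

```text
6.2 [541.   69.8  55.1] grip -0.0 F [ 0.2  0.1 -0.2] j [ 14.  23. -30. 102.  13.  59. -82.]
blue [282. 222.] tray [36.6 42.2 23.8] R 20.7
tip front tray [13.1 42.3 15.5]
```

Call:
servo_tool --targets '[[[0, -0.07, 0.5, 0, 0, 0, -1], [0, -0.14, 1, 0, 0, 0, -1], [0, -0.21, 1.5, 0, 0, 0, -1], [0, -0.27, 1.9, 0, 0, 0, -1], [0, -0.33, 2.3, 0, 0, 0, -1]]]'

```text
clock: 6.7
ee_pos: [561.5, 81.1, 58.5]
tool_rot: [[0.484, 0.002, 0.875], [-0.875, 0.004, 0.484], [-0.002, -1.0, 0.003]]
wrist_force: [0.4, -1.1, 0.4]
grip_width: -0.3
```

```bash
python3 chk.py
```

```text
6.75 [562.   81.5  58.7] grip -0.1 F [0.6 0.5 0.4] j [ 12.  25. -30.  98.  14.  60. -83.]
blue [282. 220.] tray [61.  42.4 23.3] R 20.8
tip front tray [37.4 42.4 15.7]
```

Call:
servo_tool --targets '[[[0, 0, 0.1, 0, 0, 0, -1], [0, 0, 0.1, 0, 0, 0, -1], [0, 0, 0.1, 0, 0, 0, -1], [0, 0, 0.1, 0, 0, 0, -1], [0, 0, 0.1, 0, 0, 0, -1]]]'

```text
clock: 7.25
ee_pos: [562.8, 81.9, 58.7]
tool_rot: [[0.484, 0.002, 0.875], [-0.875, 0.004, 0.484], [-0.002, -1.0, 0.004]]
wrist_force: [-0.4, 0.2, -0.1]
grip_width: -0.1
```

```bash
python3 chk.py
```

```text
7.3 [562.8  81.8  58.7] grip 0.0 F [0.2 0.2 0.4] j [ 12.  25. -30.  98.  14.  60. -83.]
blue [280. 202.] tray [70.  43.1 20.3] R 20.6
tip front tray [38.2 42.4 15.5]
```

The marble has rolled off the tip, past the edge, to x≈70. I'll back off and lift away, then check from outside.

Call:
servo_tool --targets '[[[0, -0.2, -0.8, 0, 0, 0, -1], [0, -1.5, -1.2, 0, 0, 0, -1], [0, -4, -1.5, 0, 0, 0, -1], [0, -7, -2, 0, 0, 0, -1], [0, -10, -3, 0, 0, 0, -1]]]'

```text
clock: 7.8
ee_pos: [535.9, 67.1, 160.6]
tool_rot: [[0.484, 0.003, 0.875], [-0.875, 0.004, 0.484], [-0.002, -1.0, 0.005]]
wrist_force: [1.5, 0.3, 0.0]
grip_width: -0.1
```

Call:
servo_tool --targets '[[[0, -3, -3, 0, 0, 0, -1], [0, -6, -6, 0, 0, 0, -1], [0, -8, -9, 0, 0, 0, -1], [0, -8, -12, 0, 0, 0, -1], [0, -8, -12, 0, 0, 0, -1]]]'

```text
clock: 8.3
ee_pos: [428.6, 6.6, 241.9]
tool_rot: [[0.482, 0.005, 0.876], [-0.876, 0.002, 0.482], [0.001, -1.0, 0.005]]
wrist_force: [-0.7, 0.1, -0.6]
grip_width: 0.1
```

Run:
```python
import chk
from chk import *
for i in range(2):
  for n in ("scene","top","wrist"):
    im=grab(n);f=210/np.tan(np.radians(im["vfov"])/2);W=np.linalg.inv(im["camera_from_world"])
    for k in("blue","amber"):
        for ((p,r),_) in ball_centres(im,k)[0]:
            # ray through the silhouette centre, cut with the lane's mid plane (tray y=+-42)
            d=T.T@(W[:3,:3]@[(p[0]-im["cx"])/f,-(p[1]-im["cy"])/f,-1]);o=T.T@(W[:3,3]-O)
            h=16 if k=="blue" else 22
            q=o+d*(h-o[2])/d[2]
            x,R_=fit(im,p,r);t=T.T@(x-O)
            if abs(q[0])<130 and abs(q[1])<75: print(i,n,k,np.round(p),"ray",q.round(1),"fit",t.round(1),R_.round(1))
  if i==0: cv2.imwrite("pics/w3.png",im["color"])
im=grab("scene");cv2.imwrite("pics/s3.png",cv2.resize(im["color"][120:360,150:400],None,fx=2.4,fy=2.4));st()
```

```text
8.35 [429.7   7.5 241.5] grip -0.2 F [ 1.1  0.3 -0. ] j [ 26.  -2. -30. 103.  -1.  78. -65.]
amber [364. 139.] tray [-78.5 -40.6  26.4] R 18.5
tip front tray [-87.2  41.5 217.8]
0 scene blue [311. 235.] ray [68.1 44.2 16. ] fit [76.2 38.3 25.4] 14.7
0 scene amber [228. 208.] ray [-86.  -37.7  22. ] fit [-77.  -41.9  26.9] 16.6
0 top blue [244. 211.] ray [69.4 42.2 16. ] fit [68.9 42.  22.7] 18.7
0 top amber [317. 254.] ray [-80. -43.  22.] fit [-77.5 -41.3  36.2] 10.4
0 wrist amber [365. 142.] ray [-78.3 -43.6  22. ] fit [-78.4 -40.4  26.8] 18.0
1 scene blue [311. 235.] ray [68.2 44.2 16. ] fit [76.2 38.5 25.3] 14.8
1 scene amber [228. 207.] ray [-87.5 -37.   22. ] fit [-100.3  -33.9  -22.6] 68.2
1 top blue [244. 211.] ray [69.3 42.3 16. ] fit [68.8 42.1 22.5] 18.9
1 top amber [317. 254.] ray [-80.  -42.9  22. ] fit [-77.9 -41.3  35.6] 10.5
1 wrist amber [366. 143.] ray [-78.6 -44.1  22. ] fit [-78.4 -40.4  26.5] 18.4
8.7 [430.9   9.1 239.8] grip -0.1 F [ 0.1  0.2 -0.3] j [ 26.  -2. -30. 103.  -1.  78. -65.]
```

View pics/s3.png

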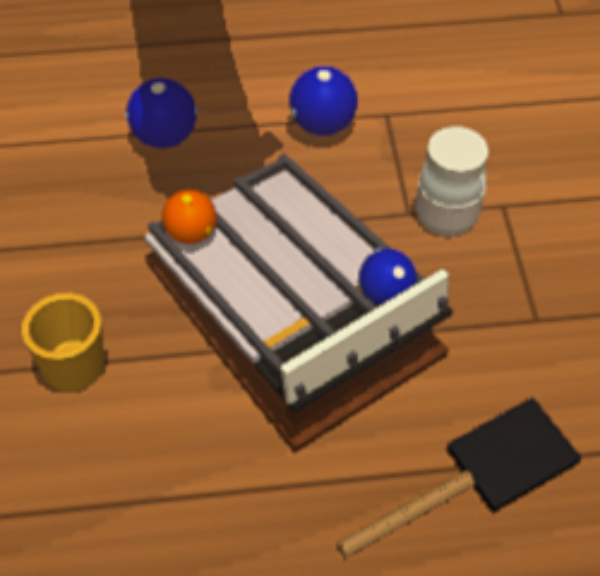

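The blue marble sits in the seat against the white stop (crop 390,278). Two readings gave the same place, and the amber marble, jar, mould and paddle are where they were. The hand is clear, so I'm handing in.

```bash
python3 -c "
from station import finish_job; print(finish_job())"
```

```text
the job is handed in; nothing more can be done
None
```

I pushed the small blue marble up the left lane with shut fingertips at about 50 mm/s. It went over the brass-marked edge into the black seat and stayed there after I took the hand away. The job was handed in at about 8.7 s; no verdict is reported.

**Final checks**
- **Blue marble:** the top camera put it at tray x ≈ 69 mm, y ≈ 42 mm, and the scene camera at x ≈ 68 mm. Two readings in a row gave the same place.
- **Amber marble:** it stayed at x ≈ -80 mm (top) and -78 mm (wrist).
- **Jar, mould and paddle:** they looked unmoved in the last picture, but I did not measure them.
- **Forces:** the wrist force stayed near zero in every reading, and the hand is clear of everything.

**What disagreed**
- **Fingertip height:** the tips showed about 17 mm above the reported TCP, not 19 mm ahead of it. I trusted the cameras, and the push went as they predicted.
- **Blue marble height:** sphere fits from depth read several mm high, 22.5 mm in the top view against a limit of 19.5 mm. I discounted them because they also read high for the marbles on the lane floor, though by less in most views. At x ≈ 69–70 mm, a marble resting against the step should be at z ≈ 16 mm. I have no independent reading of that height.
- **Amber marble fits:** the scene camera's rays put it at x ≈ -86 to -88 mm, and one of that camera's sphere fits failed outright. One wrist fit also failed mid-push, probably because the hand was partly hiding the marble. The top and wrist rays showed it unmoved.

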